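# Index the parts carousel to its pointer

## Task

Bring the yellow dish of the small parts carousel round to the red pointer by working its blue thumb lever: each full stroke, pushed until it clicks and then let right back, turns the platter one dish. Count the clicks so that the yellow dish stops at the pointer and never goes past it; do not force the lever hard against its end stop, do not turn the platter by hand, and leave the carousel at rest with the lever back and the things around it undisturbed.

Things in the scene. Friction and masses are not known exactly. Their poses are not given: they have to be found in the camera images.
- carousel: The fixed grey round base of the parts carousel, 196 mm across, 33 mm high, screwed to the worktop. Origin: centre of its underside, on the vertical axis about which both platter and lever turn; z up. The lever sticks out on its -x side (towards the robot), the red pointer stands on its +y side.
- pointer_tip (a point): Tip of the red pointer, fixed to the base 82 mm from the carousel axis in the base's +y direction, 50 mm above the worktop.
- platter: Aluminium platter, 180 mm across, its top 44 mm above the worktop, with 12 round dishes (31 mm across, centres 69 mm from the axis, every 30 degrees): one yellow and empty, the others black, some holding nuts and bolts up to 85 mm above the worktop. Origin on the carousel axis at worktop height, z up. Not to be touched.
- yellow_dish (a point): Centre of the yellow dish, 69 mm from the carousel axis, 46 mm above the worktop.
- turntable (a joint): Platter angle in rad, growing counter-clockwise seen from above. It rests in notches at whole multiples of 0.5236 (one dish); at 2.618 the yellow dish stands at the red pointer. At the start it stands 2 to 5 notches short of that. A click is the platter snapping on into its next notch. The ratchet drives it only counter-clockwise.
- thumb_lever (a joint): Lever angle in rad about the carousel axis: 0 at rest, growing counter-clockwise from above as it is pushed; a spring returns it. Free play differs from start to start: the click comes anywhere from about 0.32 to 0.53 rad, a hard end stop about 0.05 rad later. One stroke gives one click; the next needs the lever back near 0.
- thumb_pad: The moving lever: a blue upright pad 30 mm wide (100 to 130 mm from the carousel axis), 10 mm thick along the push, 14 to 60 mm above the worktop, on a thin steel arm 16 to 22 mm above the worktop. Origin on the carousel axis at worktop height; x points from the axis along the lever to the pad, y is the direction of the push, z up.
- pad_face (a point): Centre of the pushed face of the blue pad (its -y face), 115 mm from the carousel axis, 40 mm above the worktop; moves with the lever. Push level, towards the lever's +y: about 2 N through the free play, up to about 8 N once the ratchet bites, falling to about 3 N at the click, then the hard stop. Over 35 N counts as forcing it.
- spark_plug: Loose spark plug, 18x78x18 mm, lying near the carousel; bystander, to stay put. Origin: centre of its underside.
- silver_fob: Loose black and silver remote key fob, 36x68x15 mm; bystander, to stay put. Origin: centre of its underside.
- paint_marker: Loose paint marker, 15x132x15 mm, lying; bystander, to stay put. Origin: centre of its underside.

How it is judged:
On the way:
1. the platter rests in the last notch before the pointer with the lever let back (value of joint turntable between 2.03 and 2.16 rad and value of joint thumb_lever below 0.08 rad), for 0.1 s.
At the end, for the whole second after the job is handed in: The platter rests (slower than 0.05 rad/s) in the notch where the yellow dish stands at the red pointer (turntable at 2.618 within about 0.07 rad), and the thumb lever is back at rest (under 0.05 rad) (value of joint turntable between 2.55 and 2.69 rad and velocity of joint turntable between -0.05 and 0.05 rad/s and value of joint thumb_lever below 0.05 rad); the robot touches nothing.
It fails at once if the platter goes past the pointer (value of joint turntable above 2.95 rad).
It fails at once if the platter is touched by the robot (contact force between any of the fingers, the arm and platter above 1 N).
It fails at once if the lever is forced: more than 35 N on it (contact force between any of the fingers, the arm and thumb_pad above 35 N).
It fails at once if a bystander is moved by more than 2 cm (distance of any of spark_plug, silver_fob, paint_marker from where it was at the start of the episode above 0.02 m).
It also fails if it takes over 61 s, if anything falls off the work surface, if the arm or the gripper's body presses on something with over 40 N, if the wrist force passes 120 N, or if a joint passes its speed limit or range.

## Robot

A 7-joint arm with a two-finger parallel gripper is mounted at the origin on a cart in front of the work surface, level with it; the furniture and walls round the work are solid. World frame = base frame: x ahead of the robot, y to its left, z up, the work surface at z = 0. Lengths are in m, angles in rad, forces in N, time in s.
With the tool pointing down it reaches from about 0.4 to 0.85 m from the base axis. Payload 10.4 kg.
Tool frame: the origin (TCP) lies on the centre line of the jaws, within the pads' length; the fingertips stand r.finger_overhang ahead of it and the grasp point (between the pads) lies 5 mm behind it (r.finger_overhang is the distance from the TCP to the fingertips, in m); z points along the fingers, y is the line along which they close (so a half turn about z gives the same grasp; the last joint's range is limited). The gripper opens to 87 mm and grips with 3 to 60 N. Pads are 19 mm wide; open, the fingers measure 117 mm over their backs; the gripper's body (75 mm by 190 mm) begins 51 mm behind the grasp point.
Start: joints at [1.282, 0.332, -0.065, 1.46, 0.022, 1.35, -0.088], TCP at [0.164, -0.603, 0.237] pointing down, gripper open.
Joint ranges: [-2.6, 2.6], [-0.5, 2.12], [-1.47, 1.34], [0.16, 2.42], [-1.27, 4.41], [0.06, 2.06], [-2.6, 2.6]. Speed limits (rad/s): [2.22, 2.22, 2.79, 2.79, 3.14, 3.14, 3.14].

## Interface

Orientations are given as a unit quaternion [x, y, z, w].
In Python, from bench import read_state, viewer, r gives the robot as it stands.
- The arm moves only by the tool carry_out, never from a script. Its argument "moves" is a list of rows, each a list of 6 numbers: the shift along the tool's x, y, z in units of 40 mm (1.0 is 40 mm), then the turn, a rotation vector about the tool's x, y, z in units of 8 degrees (1.0 is 8 degrees). A call has 1 to 20 rows; each row shifts and turns the commanded pose from where the row before left it, along the tool's axes as they then stand; what a row does not reach is not made up. A row lasts 1/8 s, in which the tool goes at most 62.5 mm and 10.7 degrees, less where a joint would pass 70% of its speed; a pose out of reach is approached as far as the arm can. A call is refused whole if a number of a shift passes 1 or a number of a turn 1, either way. A call with a gripper value outside its range is refused whole. "fingers" is the finger opening in mm, from 0 to 87, set as the call begins (left out, the last holds). The fingers move at their own pace and stop on an object; "force" is the grip in N (left out, the last holds). Time passes only in rows, so rows that do not move let the fingers close. It gives the time, the measured TCP pose, the force, the opening and the grip force at its end, in the units of the state.
- read_state(): the state, without advancing time (a new reading comes with each control period).
- viewer.camera(name): name is "scene" or "side" or "wrist"; returns a dict with "pixels" (420x560x3 uint8, red, green, blue), "range_z" (420x560 float32, m along the optical axis (not along the pixel's ray), 0 where there is no reading), "fx", "fy", "cx", "cy" (pixels), "k1" (the pictures are not rectified: a ray, as slopes to the right and down, at radius r is drawn at 1 + k1 r^2 times it, then the intrinsics apply), "xyz" and "orientation" of the camera in the world. Camera axes: x right, y down, z forward; pixel columns grow to the right and rows downward; lengths in m; the calibration is good to about 2 mm. A picture is of the moment at which its call begins.
- r.close_job(): hands the job in; it is judged then, once.
The state is a dict: "time": time; "joint_positions": joint angles; "joint_vel": joint speeds; "joint_torque": joint torques, N m; "ee_pos": TCP position; "eef_rot": TCP orientation; "ft_force": force on the tool from outside, world axes, zero at the start; "torque": the same for the moment, N m; "width": finger opening in m; "grip_force": force on a finger pad.
Only numpy, scipy, OpenCV 4.12 (cv2) and the standard library are available. Lean on these libraries where they do the work, as an engineer would, in place of code of your own. Each camera call takes 0.05 s, during which the arm holds its last target. There are 200 camera calls.

## Working session

There is one attempt and no reset: what is moved stays moved. The work goes in short steps, Python scripts to look and compute and a tool call to move; the robot and the scene stay as the last step left them, time stands still between calls to the robot, and variables do not carry over. Pictures are saved under pics/ and viewed, at most 10 in all, crops included, and the job is handed in when it is done.

Besides the shell and the picture viewer there is one more tool, called after ">>>" as name(argument=value, ...), one argument or row to a line, values as JSON. carry_out: Moves the arm, as the interface text tells. Its arguments: {"type":"object","properties":{"moves":{"type":"array","items":{"type":"array","items":{"type":"number"}}},"fingers":{"type":"number"},"force":{"type":"number"}},"required":["moves"]}

```bash
mkdir -p pics
cat > h.py <<'E'
import numpy as np, cv2
from bench import read_state, viewer, r
from scipy.spatial.transform import Rotation as R
def cloud(c):
    # per-pixel world points from depth
    h,w=c["range_z"].shape; v,u=np.mgrid[:h,:w].astype(float)
    K=np.array([[c["fx"],0,c["cx"]],[0,c["fy"],c["cy"]],[0,0,1]])
    s=cv2.undistortPoints(np.stack([u,v],-1).reshape(-1,1,2),K,np.array([c["k1"],0,0,0.])).reshape(h,w,2)
    p=np.dstack([s,np.ones((h,w))])*c["range_z"][...,None]
    return R.from_quat(c["orientation"]).apply(p.reshape(-1,3)).reshape(h,w,3)+c["xyz"]
def save(n,c): cv2.imwrite("pics/"+n+".png",c["pixels"][...,::-1])
E
python3 - <<'E'
from h import *
s=read_state(); print(s["time"],s["ee_pos"],s["eef_rot"],r.finger_overhang)
ims=[]
for n in["scene","side"]:
    c=viewer.camera(n); save(n,c); P=cloud(c); np.savez(n,P=P,pix=c["pixels"])
    hsv=cv2.cvtColor(c["pixels"],cv2.COLOR_RGB2HSV)
    print(n,c["xyz"])
    for k,lo,hi in[("red",(0,150,80),(6,255,255)),("yel",(22,130,100),(34,255,255)),("blue",(100,130,60),(125,255,255))]:
        m=cv2.inRange(hsv,lo,hi); q,l,st,ce=cv2.connectedComponentsWithStats(m)
        for i in range(1,q):
            if st[i,4]>15: print(k,ce[i].round(),st[i],np.median(P[l==i],0).round(3),P[l==i].min(0).round(3),P[l==i].max(0).round(3))
E
```

```text
0.0 [ 0.16408656 -0.60269141  0.23575797] [ 9.91178642e-01  1.32530788e-01 -1.17775350e-04 -6.90357829e-04] 0.014
scene [ 0.12336405 -0.12631794  0.68346569]
red [85. 18.] [81 15 10  8 20] [0.57 1.28 0.11] [ 0.533  1.202 -0.003] [0.659 1.572 0.148]
red [138.  51.] [135  46   6  11  18] [0.604 1.043 0.083] [0.591 1.009 0.08 ] [0.614 1.075 0.096]
red [108.  59.] [103  51  10  17  39] [0.477 0.921 0.153] [0.471 0.916 0.131] [0.481 0.926 0.174]
red [  9. 137.] [  0 118  21  41  63] [0.205 0.882 0.083] [0.202 0.878 0.025] [0.208 0.888 0.129]
red [  7. 150.] [  0 131  18  36 203] [0.189 0.882 0.055] [ 0.123 -0.126  0.009] [0.196 0.887 0.683]
red [ 22. 151.] [ 15 137  13  24  37] [0.216 0.887 0.031] [0.213 0.884 0.01 ] [0.218 0.891 0.076]
red [ 55. 146.] [ 49 141  11  10  52] [0.271 0.797 0.075] [0.258 0.794 0.062] [0.276 0.801 0.084]
red [283. 163.] [279 158  10  12  67] [0.617 0.454 0.052] [0.589 0.414 0.   ] [0.668 0.509 0.084]
yel [323. 159.] [317 154  13  11 101] [0.691 0.406 0.047] [ 0.674  0.39  -0.002] [0.75  0.46  0.051]
yel [397. 292.] [ 355  265   93   64 1612] [0.467 0.048 0.162
[... 2373 characters left out ...]
471 175   9   9  40] [ 0.265 -1.479 -0.444] [ 0.249 -1.507 -0.473] [ 0.281 -1.457 -0.427]
blue [456. 192.] [443 183  24  19 219] [ 0.338 -1.421 -0.513] [ 0.085 -1.455 -0.558] [0.394 1.217 0.502]
blue [462. 226.] [445 191  36  73 935] [ 0.287 -1.457 -0.701] [ 0.085 -1.582 -0.925] [0.384 1.217 0.502]
blue [257. 230.] [251 219  13  24 264] [0.521 0.379 0.042] [0.085 0.353 0.002] [0.538 1.217 0.502]
blue [ 30. 358.] [   0  334   67   54 1289] [0.459 0.955 0.179] [0.085 0.922 0.177] [0.476 1.217 0.502]
blue [283. 368.] [254 360  58  12 112] [0.248 0.857 0.165] [0.085 0.834 0.163] [0.279 1.217 0.502]
blue [ 65. 410.] [ 37 392  45  28 658] [0.443 0.941 0.115] [0.085 0.927 0.089] [0.448 1.217 0.502]
```

Run:
```python
import cv2,numpy as np
a=cv2.imread("pics/scene.png")[90:290,180:420]; b=cv2.imread("pics/side.png")[150:330,120:360]
cv2.imwrite("pics/crop.png",np.vstack([cv2.resize(a,(400*9//10,300)),cv2.resize(b,(360,270))]))
cv2.imwrite("pics/crop.png",np.hstack([cv2.resize(a,(400,333),interpolation=2),cv2.resize(b,(400,333),interpolation=2)]))
```

```text
(no output)
```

View pics/crop.png

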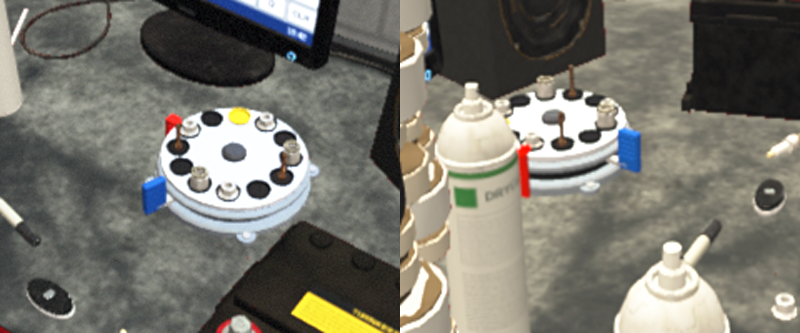

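View pics/scene.png

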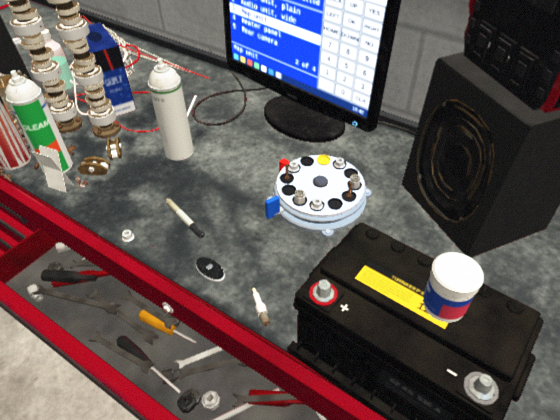

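The carousel stands right of centre in the scene view (around 320,185), with the yellow dish at (323,159), the pointer at (284,163) and the blue pad at (272,207) on its robot side. The fob, marker and plug lie nearer the robot. Next I'll fit the centre and angles.

Run:
```python
from h import *
from scipy.optimize import least_squares
c=viewer.camera("scene"); K=np.array([[c["fx"],0,c["cx"]],[0,c["fy"],c["cy"]],[0,0,1]])
Rm=R.from_quat(c["orientation"])
def ray(uv,z):
    s=cv2.undistortPoints(np.array(uv,float).reshape(-1,1,2),K,np.array([c["k1"],0,0,0.])).reshape(-1,2)
    d=Rm.apply(np.c_[s,np.ones(len(s))]); return c["xyz"]+d*((z-c["xyz"][2])/d[:,2])[:,None]
pix=c["pixels"]; P=cloud(c); hsv=cv2.cvtColor(pix,cv2.COLOR_RGB2HSV)
m=((hsv[...,1]<40)&(hsv[...,2]>170)).astype(np.uint8); m[:140]=0;m[240:]=0;m[:,:260]=0;m[:,380:]=0
n,l,st,ce=cv2.connectedComponentsWithStats(m); i=1+np.argmax(st[1:,4]);print(st[i])
q=P[(l==i)&(abs(P[...,2]-.044)<.004)]
h=cv2.convexHull(q[:,:2].astype(np.float32))[:,0]
print("hull",cv2.minEnclosingCircle(h), np.median(q[:,2]))
f=least_squares(lambda p:np.hypot(*(h-p[:2]).T)-p[2],[.63,.37,.09],loss="soft_l1",f_scale=.002).x;print("fit",f)
ym=cv2.inRange(hsv,(22,130,100),(34,255,255)); ym[:150]=0;ym[168:]=0;ym[:,:310]=0;ym[:,340:]=0
v,u=np.nonzero(ym); y=ray([[u.mean(),v.mean()]],.046)[0]
rm=cv2.inRange(hsv,(0,150,80),(6,255,255));v,u=np.nonzero(rm);k=(abs(u-284)<8)&(abs(v-164)<9)
print("red",sorted(zip(v[k],u[k]))[:4]); rr=P[v[k],u[k]]; rr=rr[abs(rr[:,2]-.06)<.03];print(np.median(rr,0)) 
p=ray([[280,175],[288,160],[285,170]],.05)
bm=cv2.inRange(hsv,(100,130,60),(125,255,255));v,u=np.nonzero(bm);k=(abs(u-272)<12)&(abs(v-207)<14)
B=P[v[k],u[k]]; T=B[(B[:,2]>.055)&(B[:,2]<.066)]
print("pad top pts",T.round(3)[:25],"pad",np.percentile(B,[5,50,95],axis=0).round(3))
for nme,x in[("yel",y),("red",np.median(rr,0)),("pad",np.median(B,0)),("padtop",T.mean(0))]:
    d=x[:2]-f[:2];print(nme,x.round(3),np.hypot(*d).round(4),np.degrees(np.arctan2(d[1],d[0])).round(1))
print(read_state()["ft_force"])
```

```text
[ 274  155   98   81 3983]
hull ((0.6331608891487122, 0.35939592123031616), 0.09159913659095764) 0.044870615320890095
fit [0.63389684 0.35814108 0.0897468 ]
red [(np.int64(158), np.int64(283)), (np.int64(159), np.int64(281)), (np.int64(159), np.int64(282)), (np.int64(159), np.int64(283))]
[0.61506657 0.45275936 0.05237387]
pad top pts [[0.531 0.378 0.06 ]
 [0.532 0.376 0.061]
 [0.534 0.375 0.06 ]
 [0.525 0.376 0.062]
 [0.528 0.377 0.06 ]
 [0.529 0.375 0.061]
 [0.531 0.375 0.059]
 [0.532 0.372 0.061]
 [0.533 0.371 0.061]
 [0.522 0.378 0.06 ]
 [0.522 0.375 0.063]
 [0.524 0.374 0.062]
 [0.526 0.374 0.06 ]
 [0.527 0.373 0.061]
 [0.528 0.371 0.061]
 [0.53  0.37  0.061]
 [0.533 0.37  0.059]
 [0.518 0.379 0.059]
 [0.518 0.377 0.061]
 [0.52  0.376 0.06 ]
 [0.52  0.373 0.062]
 [0.522 0.373 0.061]
 [0.525 0.372 0.06 ]
 [0.526 0.371 0.06 ]
 [0.527 0.37  0.06 ]] pad [[0.506 0.368 0.021]
 [0.518 0.371 0.045]
 [0.532 0.377 0.061]]
yel [0.692 0.407 0.046] 0.0758 40.3
red [0.615 0.453 0.052] 0.0965 101.3
pad [0.518 0.371 0.045] 0.117 173.7
padtop [0.519 0.373 0.059] 0.116 172.6
[-1.18034927  0.72895263  0.03696772]
```

```bash
cat >> h.py <<'E'
def rows(wps, step=.036, pos=None, q=None):
    """wps: [(x,y,z,a_deg)], tool down, heading a. Prints n x row for each leg."""
    s=read_state(); pos=np.array(s["ee_pos"] if pos is None else pos); Q=R.from_quat(s["eef_rot"] if q is None else q)
    for x,y,z,a in wps:
        G=R.from_euler("z",a,degrees=True)*R.from_euler("x",180,degrees=True)
        d=np.array([x,y,z])-pos; w=(Q.inv()*G).as_rotvec(degrees=True)
        n=int(max(np.ceil(np.linalg.norm(d)/step),np.ceil(np.linalg.norm(w)/7),1))
        # translation is given in the turning frame: mean over mid-row frames
        t=np.mean([(Q*R.from_rotvec(w*i/n,degrees=True)).inv().apply(d) for i in range(n)],0)
        print(n,"x",np.round(t/n/.04,2),np.round(w/n/8,2)); pos=np.array([x,y,z]);Q=G
E
python3 - <<'E'
from h import *
a=np.load("scene.npz")["P"];b=np.load("side.npz")["P"]
P=np.vstack([a.reshape(-1,3),b.reshape(-1,3)])
for y in np.arange(-.6,.7,.1):
    print(round(y,1),[ (round(float(x),1),float(np.percentile(z,98).round(2))) for x in np.arange(.1,1.0,.1) for z in [P[(abs(P[:,0]-x)<.05)&(abs(P[:,1]-y)<.05)&(P[:,2]<.65),2]] if len(z)>20])
rows([(.35,-.5,.34,15),(.5,-.2,.34,5),(.53,.1,.32,0),(.52,.44,.25,-7)])
E
```

```text
-0.6 [(0.1, 0.41), (0.2, 0.42)]
-0.5 [(0.1, 0.34), (0.2, 0.39), (0.3, -0.08), (0.4, -0.08), (0.5, 0.01)]
-0.4 [(0.3, -0.08), (0.4, -0.11), (0.5, 0.36), (0.6, 0.36), (0.7, 0.37), (0.9, 0.36)]
-0.3 [(0.3, -0.08), (0.4, 0.01), (0.5, 0.36), (0.6, 0.36), (0.7, 0.43), (0.8, 0.42), (0.9, 0.36)]
-0.2 [(0.1, 0.0), (0.3, -0.08), (0.4, 0.01), (0.5, 0.35), (0.6, 0.35), (0.7, 0.36), (0.8, 0.36), (0.9, 0.36)]
-0.1 [(0.1, 0.37), (0.2, -0.0), (0.3, -0.08), (0.4, 0.17), (0.5, 0.16), (0.6, 0.17), (0.7, 0.0), (0.8, 0.0)]
-0.0 [(0.1, 0.33), (0.2, -0.08), (0.3, -0.0), (0.4, 0.16), (0.5, 0.24), (0.6, 0.17), (0.7, 0.0), (0.8, 0.39), (0.9, 0.15)]
0.1 [(0.1, 0.29), (0.2, -0.08), (0.3, 0.01), (0.4, 0.16), (0.5, 0.16), (0.6, 0.0), (0.7, 0.29), (0.8, 0.44)]
0.2 [(0.1, 0.0), (0.2, -0.08), (0.3, 0.01), (0.4, 0.15), (0.5, 0.16), (0.6, 0.0), (0.7, 0.0), (0.8, 0.44), (0.9, 0.44)]
0.3 [(0.1, -0.08), (0.2, -0.08), (0.3, 0.01), (0.4, 0.02), (0.5, 0.03), (0.6, 0.07), (0.7, 0.07), (0.8, 0.29), (0.9, 0.45)]
0.4 [(0.1, -0.08), (0.2, -0.01), (0.3, 0.01), (0.4, 0.02), (0.5, 0.06), (0.6, 0.07), (0.7, 0.06), (0.8, 0.35), (0.9, 0.01)]
0.5 [(0.1, -0.08), (0.2, 0.01), (0.3, 0.01), (0.4, 0.02), (0.5, 0.0), (0.6, 0.05), (0.7, 0.02), (0.8, 0.33), (0.9, 0.02)]
0.6 [(0.1, -0.08), (0.2, 0.01), (0.3, 0.0), (0.4, 0.0), (0.5, 0.0), (0.6, 0.0), (0.7, 0.02), (0.8, 0.3)]
7 x [ 0.74 -0.18 -0.37] [-0.  0.  0.]
10 x [ 0.5  -0.67 -0.  ] [ 0.   -0.    0.12]
9 x [ 0.12 -0.83  0.06] [ 0.   -0.    0.07]
10 x [-0.07 -0.85  0.17] [ 0.   -0.    0.09]
```

Run:
```python
from h import *
rows([(.2,-.55,.42,15),(.38,-.3,.44,10),(.46,0,.42,3),(.51,.3,.36,-7)],.039)
```

```text
5 x [ 0.24 -0.21 -0.92] [-0.    0.    0.01]
8 x [ 0.72 -0.64 -0.06] [-0.   -0.    0.08]
8 x [ 0.36 -0.9   0.06] [ 0.   -0.    0.11]
8 x [ 0.13 -0.94  0.19] [ 0.   -0.    0.16]
```

>>> carry_out(
  moves=[
    [0.24, -0.21, -0.92, 0, 0, 0],
    [0.24, -0.21, -0.92, 0, 0, 0],
    [0.24, -0.21, -0.92, 0, 0, 0],
    [0.24, -0.21, -0.92, 0, 0, 0],
    [0.24, -0.21, -0.92, 0, 0, 0],
    [0.72, -0.64, -0.06, 0, 0, 0.08],
    [0.72, -0.64, -0.06, 0, 0, 0.08],
    [0.72, -0.64, -0.06, 0, 0, 0.08],
    [0.72, -0.64, -0.06, 0, 0, 0.08],
    [0.72, -0.64, -0.06, 0, 0, 0.08],
    [0.72, -0.64, -0.06, 0, 0, 0.08],
    [0.72, -0.64, -0.06, 0, 0, 0.08],
    [0.72, -0.64, -0.06, 0, 0, 0.08],
  ],
  fingers=0,
  force=40,
)

```text
time: 1.78
ee_pos: [0.3784, -0.2975, 0.4397]
eef_rot: [0.996, 0.088, -0.0, 0.0]
ft_force: [-0.8, -0.9, 0.0]
width: 0.0004
grip_force: 0.0
```

>>> carry_out(
  moves=[
    [0.36, -0.9, 0.06, 0, 0, 0.11],
    [0.36, -0.9, 0.06, 0, 0, 0.11],
    [0.36, -0.9, 0.06, 0, 0, 0.11],
    [0.36, -0.9, 0.06, 0, 0, 0.11],
    [0.36, -0.9, 0.06, 0, 0, 0.11],
    [0.36, -0.9, 0.06, 0, 0, 0.11],
    [0.36, -0.9, 0.06, 0, 0, 0.11],
    [0.36, -0.9, 0.06, 0, 0, 0.11],
    [0.13, -0.94, 0.19, 0, 0, 0.16],
    [0.13, -0.94, 0.19, 0, 0, 0.16],
    [0.13, -0.94, 0.19, 0, 0, 0.16],
    [0.13, -0.94, 0.19, 0, 0, 0.16],
    [0.13, -0.94, 0.19, 0, 0, 0.16],
    [0.13, -0.94, 0.19, 0, 0, 0.16],
    [0.13, -0.94, 0.19, 0, 0, 0.16],
    [0.13, -0.94, 0.19, 0, 0, 0.16],
    [0, 0, 0, 0, 0, 0],
    [0, 0, 0, 0, 0, 0],
  ],
)

```text
time: 4.03
ee_pos: [0.5059, 0.3, 0.3596]
eef_rot: [0.998, -0.062, -0.0, 0.0]
ft_force: [0.3, -0.6, 0.4]
width: 0.0004
grip_force: 0.0
```

Run:
```python
from h import *
s=read_state();print(s["time"],s["ee_pos"],s["eef_rot"],s["ft_force"],s["width"])
c=viewer.camera("wrist");save("w1",c);P=cloud(c);np.savez("w1",P=P,pix=c["pixels"]);print(c["xyz"])
```

```text
4.025 [0.50590856 0.29998339 0.35960113] [ 9.98047769e-01 -6.24546867e-02 -1.50453827e-04  2.00671323e-04] [ 0.30597857 -0.61158547  0.39934273] 0.00040870823126701566
[0.57523555 0.2909895  0.50824891]
```

View pics/w1.png

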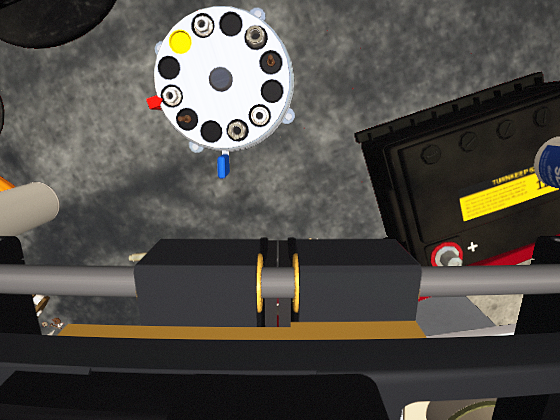

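The wrist view shows yellow at (180,42), the pointer at (154,102) and the dish at the pointer at (172,96). That makes exactly 2 notches to go. The pad is at (223,166), and a spray can lies to the left.

Run:
```python
from h import *
d=np.load("w1.npz");P=d["P"];hsv=cv2.cvtColor(d["pix"],cv2.COLOR_RGB2HSV)
def ang(p,c): return np.degrees(np.arctan2(*(p[:2]-c[:2])[::-1])).round(1),np.hypot(*(p[:2]-c[:2])).round(4)
m=(hsv[...,1]<40)&(hsv[...,2]>120)&(abs(P[...,2]-.044)<.006);m[:,:140]=0;m[:,310:]=0;m[170:]=0
c=np.array(cv2.minEnclosingCircle(P[m][:,:2].astype(np.float32))[0]);print("centre",c,cv2.minEnclosingCircle(P[m][:,:2].astype(np.float32))[1])
for n,lo,hi,b in[("yel",(22,130,100),(34,255,255),(160,20,200,60)),("red",(0,150,80),(6,255,255),(140,85,175,120)),("blue",(100,130,60),(125,255,255),(205,140,240,190))]:
    k=cv2.inRange(hsv,lo,hi)>0; w=np.zeros_like(k);w[b[1]:b[3],b[0]:b[2]]=1;q=P[k&w]
    if n=="blue": q=q[q[:,2]>.053]
    print(n,np.median(q,0).round(4),np.percentile(q,[3,97],axis=0).round(3).tolist(),ang(np.median(q,0),c))
for f in["scene","side"]:
    Q=np.load(f+".npz")["P"].reshape(-1,3);k=(Q[:,2]>.1)&(Q[:,2]<.3)&(Q[:,0]<.75)&(Q[:,0]>.2)&(Q[:,1]>.42)&(Q[:,1]<.85)
    print(f,np.percentile(Q[k],[2,50,98],axis=0).round(3).tolist(),k.sum())
```

```text
centre [0.63217777 0.35831067] 0.09462270140647888
yel [0.6901 0.4035 0.0463] [[0.677, 0.39, 0.044], [0.702, 0.416, 0.05]] (np.float64(37.9), np.float64(0.0735))
red [0.6197 0.451  0.0526] [[0.612, 0.44, 0.026], [0.627, 0.458, 0.054]] (np.float64(97.7), np.float64(0.0935))
blue [0.5247 0.373  0.0596] [[0.51, 0.368, 0.055], [0.537, 0.379, 0.061]] (np.float64(172.2), np.float64(0.1085))
scene [[0.231, 0.657, 0.103], [0.478, 0.779, 0.169], [0.749, 0.828, 0.243]] 5604
side [[0.23, 0.68, 0.105], [0.469, 0.722, 0.19], [0.511, 0.849, 0.233]] 6807
```

Run:
```python
from h import *
rows([(.523,.422,.15,-7.6),(.523,.422,.05,-7.6)],.039)
```

```text
7 x [ 0.   -0.44  0.75] [ 0.   -0.    0.01]
3 x [ 0.   -0.    0.83] [0. 0. 0.]
```

>>> carry_out(
  moves=[
    [0, -0.88, 0.75, 0, 0, 0],
    [0, -0.88, 0.75, 0, 0, 0],
    [0, -0.88, 0.75, 0, 0, 0],
    [0, -0.44, 0.75, 0, 0, 0],
    [0, 0, 0.75, 0, 0, 0],
    [0, 0, 0.75, 0, 0, 0],
    [0, 0, 0.75, 0, 0, 0],
    [0, 0, 0.83, 0, 0, 0],
    [0, 0, 0.83, 0, 0, 0],
    [0, 0, 0.83, 0, 0, 0],
    [0, 0, 0, 0, 0, 0],
    [0, 0, 0, 0, 0, 0],
  ],
)

```text
time: 5.58
ee_pos: [0.5223, 0.4226, 0.052]
eef_rot: [0.998, -0.063, 0.001, -0.001]
ft_force: [-1.4, -0.7, 0.8]
width: 0.0005
grip_force: 0.0
```

Run:
```python
from h import *
s=read_state();print(s["time"],s["ee_pos"],s["eef_rot"],s["ft_force"])
c=viewer.camera("wrist");d=viewer.camera("scene")
a=c["pixels"];b=cv2.resize(d["pixels"][110:260,200:400],(560,420))
cv2.imwrite("pics/w2.png",cv2.resize(np.hstack([a,b]),(800,300),interpolation=3)[...,::-1])
```

```text
5.575 [0.5223436  0.42255957 0.05204621] [ 9.98009988e-01 -6.30468513e-02  8.31698307e-04 -6.82950213e-04] [-1.42225947 -0.7256546   0.76410717]
```

View pics/w2.png

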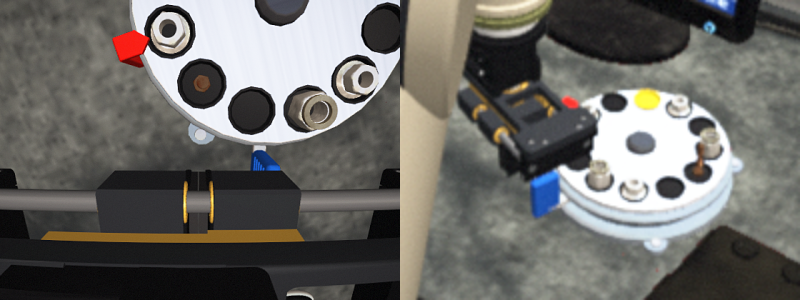

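The close view shows the closed fingers on the pushed side of the blue pad (265,160), with clear space around the platter. I'll start the push.

>>> carry_out(
  moves=[
    [0, 0.2, 0, 0, 0, 0],
    [0, 0.2, 0, 0, 0, 0],
    [0, 0.15, 0, 0, 0, 0],
    [0, 0, 0, 0, 0, 0],
  ],
)

```text
time: 6.18
ee_pos: [0.5188, 0.3999, 0.0502]
eef_rot: [0.998, -0.063, 0.0, 0.0]
ft_force: [-0.4, 0.3, 0.0]
width: 0.0005
grip_force: 0.0
```

>>> carry_out(
  moves=[
    [-0.015, 0.09, 0, 0, 0, -0.215],
    [-0.015, 0.09, 0, 0, 0, -0.215],
    [-0.015, 0.09, 0, 0, 0, -0.215],
    [0, 0, 0, 0, 0, 0],
  ],
)

```text
time: 6.68
ee_pos: [0.5156, 0.3901, 0.0501]
eef_rot: [1.0, -0.017, -0.0, -0.0]
ft_force: [-0.9, 1.8, -0.9]
width: 0.0005
grip_force: 0.5
```

```bash
cat >> h.py <<'E'
def yel_pad(name=None):
    c=viewer.camera("wrist");P=cloud(c);hsv=cv2.cvtColor(c["pixels"],cv2.COLOR_RGB2HSV);C=np.array([.635,.359])
    if name: save(name,c)
    for n,lo,hi,z0,z1,r0,r1 in[("yel",(22,130,100),(34,255,255),.03,.06,.045,.09),("pad",(100,130,60),(125,255,255),.015,.066,.095,.14)]:
        k=cv2.inRange(hsv,lo,hi)>0; q=P[k]; rr=np.hypot(*(q[:,:2]-C).T); q=q[(q[:,2]>z0)&(q[:,2]<z1)&(rr>r0)&(rr<r1)]
        if len(q)>15: m=q.mean(0)[:2]-C; print(n,len(q),"ang",np.degrees(np.arctan2(m[1],m[0])).round(1),"r",np.hypot(*m).round(4),q.mean(0).round(3))
    s=read_state();e=s["ee_pos"][:2]-C;print("tcp ang",np.degrees(np.arctan2(e[1],e[0])).round(2)," r",np.hypot(*e).round(4),s["time"],s["ft_force"].round(1) if hasattr(s["ft_force"],"round") else s["ft_force"])
E
python3 -c "
from h import *
yel_pad()"
```

```text
pad 700 ang 171.7 r 0.0999 [0.536 0.373 0.047]
tcp ang 165.29  r 0.1234 6.725 [ 0.2  1.2 -1. ]
```

>>> carry_out(
  moves=[
    [-0.015, 0.09, 0, 0, 0, -0.215],
    [-0.015, 0.09, 0, 0, 0, -0.215],
    [-0.015, 0.09, 0, 0, 0, -0.215],
    [-0.015, 0.09, 0, 0, 0, -0.215],
    [-0.015, 0.09, 0, 0, 0, -0.215],
    [0, 0, 0, 0, 0, 0],
  ],
)

```text
time: 7.48
ee_pos: [0.5132, 0.3717, 0.0501]
eef_rot: [0.998, 0.058, 0.0, 0.0]
ft_force: [-1.1, 2.0, 0.2]
width: 0.0003
grip_force: 0.8
```

```bash
python3 -c "
from h import *
yel_pad('w3')"
```

```text
pad 648 ang -179.5 r 0.0996 [0.535 0.358 0.046]
tcp ang 173.92  r 0.1225 7.525 [-1.5  2.5  0.7]
```

View pics/w3.png

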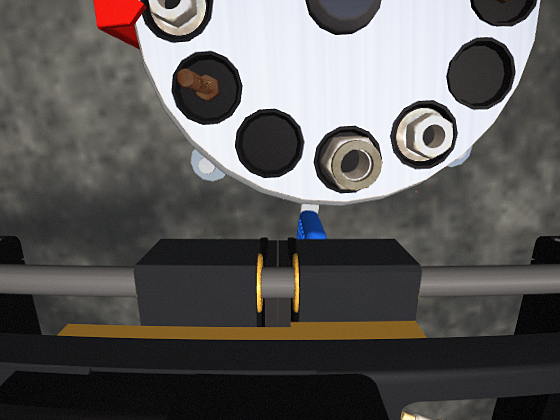

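The pad (312,225) is moving with the fingers, and the platter hasn't turned yet. I'll keep pushing.

>>> carry_out(
  moves=[
    [-0.015, 0.09, 0, 0, 0, -0.215],
    [-0.015, 0.09, 0, 0, 0, -0.215],
    [-0.015, 0.09, 0, 0, 0, -0.215],
    [0, 0, 0, 0, 0, 0],
  ],
)

```text
time: 8.02
ee_pos: [0.5127, 0.3612, 0.0501]
eef_rot: [0.995, 0.103, -0.0, -0.0]
ft_force: [-2.2, 2.8, -0.9]
width: 0.0005
grip_force: 1.6
```

```bash
cat >> h.py <<'E'
def plat(ref="ref"):
    """platter turn since ref (deg, modulo 30-ambiguous only visually): polar unwrap of world image at z=.044, phase shift"""
    c=viewer.camera("wrist");K=np.array([[c["fx"],0,c["cx"]],[0,c["fy"],c["cy"]],[0,0,1]]);C=np.array([.635,.359])
    th=np.radians(np.arange(120,240,.5));rad=np.arange(.055,.086,.001);T,Rr=np.meshgrid(th,rad)
    W=np.stack([C[0]+Rr*np.cos(T),C[1]+Rr*np.sin(T),0*T+.044],-1).reshape(-1,3)
    p=R.from_quat(c["orientation"]).inv().apply(W-c["xyz"])
    uv=cv2.projectPoints(p,np.zeros(3),np.zeros(3),K,np.array([c["k1"],0,0,0.]))[0].reshape(*T.shape,2).astype(np.float32)
    g=cv2.remap(cv2.cvtColor(c["pixels"],cv2.COLOR_RGB2GRAY),uv,None,cv2.INTER_LINEAR)
    prof=(g<110).mean(0); cs=np.sum(prof*np.exp(1j*th*12)); print("dish phase deg (mod 30)",np.round(np.degrees(np.angle(cs))/12,2))
E
python3 -c "
from h import *
yel_pad();plat()"
```

```text
pad 638 ang -174.6 r 0.0998 [0.536 0.35  0.046]
tcp ang 178.89  r 0.1223 8.075 [-2.3  3.7  0.4]
dish phase deg (mod 30) 10.15
```

>>> carry_out(
  moves=[
    [-0.015, 0.09, 0, 0, 0, -0.215],
    [0, 0, 0, 0, 0, 0],
  ],
)

```text
time: 8.38
ee_pos: [0.5127, 0.3579, 0.0501]
eef_rot: [0.993, 0.118, -0.0, -0.0]
ft_force: [-3.3, 4.7, -0.3]
width: 0.0002
grip_force: 2.4
```

>>> carry_out(
  moves=[
    [-0.015, 0.09, 0, 0, 0, -0.215],
    [0, 0, 0, 0, 0, 0],
  ],
)

```text
time: 8.62
ee_pos: [0.5128, 0.3542, 0.0501]
eef_rot: [0.991, 0.133, -0.0, -0.0]
ft_force: [-4.3, 3.9, 0.1]
width: 0.0003
grip_force: 2.3
```

```bash
python3 -c "
from h import *
yel_pad();plat()"
```

```text
pad 624 ang -171.3 r 0.0998 [0.536 0.344 0.046]
tcp ang -177.78  r 0.1223 8.675 [-4.3  3.5  1.1]
dish phase deg (mod 30) 12.61
```

>>> carry_out(
  moves=[
    [-0.015, 0.09, 0, 0, 0, -0.215],
    [0, 0, 0, 0, 0, 0],
  ],
)

```text
time: 8.98
ee_pos: [0.5131, 0.3504, 0.05]
eef_rot: [0.989, 0.148, -0.0, -0.0]
ft_force: [-5.3, 2.9, 0.7]
width: 0.0004
grip_force: 2.3
```

```bash
python3 -c "
from h import *
yel_pad();plat()"
```

```text
pad 626 ang -169.5 r 0.0998 [0.537 0.341 0.045]
tcp ang -176.02  r 0.1222 9.025 [-4.5  3.   0.9]
dish phase deg (mod 30) 14.61
```

>>> carry_out(
  moves=[
    [-0.015, 0.09, 0, 0, 0, -0.215],
    [0, 0, 0, 0, 0, 0],
  ],
)

```text
time: 9.32
ee_pos: [0.5136, 0.3466, 0.05]
eef_rot: [0.987, 0.163, -0.0, 0.0]
ft_force: [-4.2, 3.5, 1.0]
width: 0.0001
grip_force: 2.1
```

```bash
python3 -c "
from h import *
yel_pad();plat()"
```

```text
pad 612 ang -167.7 r 0.0997 [0.538 0.338 0.046]
tcp ang -174.21  r 0.1221 9.375 [-4.6  3.2  1. ]
dish phase deg (mod 30) -13.41
```

>>> carry_out(
  moves=[
    [-0.015, 0.09, 0, 0, 0, -0.215],
    [0, 0, 0, 0, 0, 0],
  ],
)

```text
time: 9.68
ee_pos: [0.5144, 0.3429, 0.05]
eef_rot: [0.984, 0.177, -0.0, 0.0]
ft_force: [-4.7, 1.8, 0.5]
width: 0.0002
grip_force: 1.9
```

```bash
python3 -c "
from h import *
yel_pad();plat()"
```

```text
pad 594 ang -165.9 r 0.0997 [0.538 0.335 0.045]
tcp ang -172.41  r 0.1216 9.725 [-3.8  3.   0.1]
dish phase deg (mod 30) -11.45
```

>>> carry_out(
  moves=[
    [-0.015, 0.09, 0, 0, 0, -0.215],
    [0, 0, 0, 0, 0, 0],
  ],
)

```text
time: 10.02
ee_pos: [0.5154, 0.3391, 0.05]
eef_rot: [0.982, 0.191, -0.0, 0.0]
ft_force: [-3.5, 1.8, 0.8]
width: 0.0009
grip_force: 1.6
```

```bash
python3 -c "
from h import *
yel_pad();plat()"
```

```text
pad 569 ang -164.0 r 0.0996 [0.539 0.332 0.044]
tcp ang -170.64  r 0.1211 10.075 [-3.7  2.3 -0.1]
dish phase deg (mod 30) -9.35
```

>>> carry_out(
  moves=[
    [-0.015, 0.09, 0, 0, 0, -0.215],
    [0, 0, 0, 0, 0, 0],
  ],
)

```text
time: 10.38
ee_pos: [0.5165, 0.3353, 0.0501]
eef_rot: [0.979, 0.206, 0.0, 0.0]
ft_force: [-3.3, 0.9, -0.2]
width: 0.0004
grip_force: 1.3
```

```bash
python3 -c "
from h import *
yel_pad();plat()"
```

```text
pad 549 ang -162.1 r 0.0996 [0.54  0.328 0.044]
tcp ang -168.77  r 0.1208 10.425 [-2.7  1.8  0.7]
dish phase deg (mod 30) -7.11
```

>>> carry_out(
  moves=[
    [-0.015, 0.09, 0, 0, 0, -0.215],
    [0, 0, 0, 0, 0, 0],
  ],
)

```text
time: 10.72
ee_pos: [0.5174, 0.3318, 0.0501]
eef_rot: [0.975, 0.221, -0.0, 0.0]
ft_force: [-2.3, 1.1, 0.2]
width: 0.0007
grip_force: 1.3
```

```bash
python3 -c "
from h import *
yel_pad();plat()"
```

```text
pad 539 ang -160.3 r 0.0996 [0.541 0.325 0.044]
tcp ang -167.1  r 0.1208 10.775 [-2.9  1.7  0.1]
dish phase deg (mod 30) -5.02
```

>>> carry_out(
  moves=[
    [-0.015, 0.09, 0, 0, 0, -0.215],
    [0, 0, 0, 0, 0, 0],
  ],
)

```text
time: 11.08
ee_pos: [0.5184, 0.3284, 0.0501]
eef_rot: [0.972, 0.236, 0.0, 0.0]
ft_force: [-3.2, 2.3, 0.7]
width: 0.0006
grip_force: 1.4
```

```bash
python3 -c "
from h import *
yel_pad();plat()"
```

```text
pad 530 ang -158.6 r 0.0996 [0.542 0.323 0.044]
tcp ang -165.38  r 0.1207 11.125 [-3.1  1.5  1.4]
dish phase deg (mod 30) 11.87
```

The platter clicked: its phase jumped by about 17°. Now I'll let the lever back along the same arc.

>>> carry_out(
  moves=[
    [0.015, -0.09, 0, 0, 0, 0.215],
    [0.015, -0.09, 0, 0, 0, 0.215],
    [0.015, -0.09, 0, 0, 0, 0.215],
    [0.015, -0.09, 0, 0, 0, 0.215],
    [0.015, -0.09, 0, 0, 0, 0.215],
    [0.015, -0.09, 0, 0, 0, 0.215],
    [0.015, -0.09, 0, 0, 0, 0.215],
    [0.015, -0.09, 0, 0, 0, 0.215],
    [0.015, -0.09, 0, 0, 0, 0.215],
    [0.015, -0.09, 0, 0, 0, 0.215],
    [0.015, -0.09, 0, 0, 0, 0.215],
    [0.015, -0.09, 0, 0, 0, 0.215],
    [0.015, -0.09, 0, 0, 0, 0.215],
    [0.015, -0.09, 0, 0, 0, 0.215],
    [0.015, -0.09, 0, 0, 0, 0.215],
    [0.015, -0.09, 0, 0, 0, 0.215],
    [0.015, -0.09, 0, 0, 0, 0.215],
    [0.015, -0.09, 0, 0, 0, 0.215],
    [0.015, -0.09, 0, 0, 0, 0.215],
    [0.015, -0.09, 0, 0, 0, 0.215],
  ],
)

```text
time: 13.68
ee_pos: [0.5163, 0.4008, 0.05]
eef_rot: [0.998, -0.064, -0.0, 0.0]
ft_force: [0.0, -0.2, -0.3]
width: 0.0007
grip_force: 0.0
```

>>> carry_out(
  moves=[
    [0, -0.1, 0, 0, 0, 0],
    [0, 0, 0, 0, 0, 0],
    [0, 0, 0, 0, 0, 0],
  ],
)

```text
time: 14.05
ee_pos: [0.5168, 0.4046, 0.0501]
eef_rot: [0.998, -0.062, 0.0, 0.0]
ft_force: [-1.3, 0.7, 0.4]
width: 0.0006
grip_force: 0.0
```

```bash
python3 -c "
from h import *
yel_pad('w4');plat();c=viewer.camera('scene')
cv2.imwrite('pics/s4.png',cv2.resize(c['pixels'][110:260,200:400],(560,420))[...,::-1])"
```

```text
pad 891 ang 171.2 r 0.1009 [0.535 0.374 0.048]
tcp ang 158.93  r 0.1266 14.1 [-1.   0.8  0.3]
dish phase deg (mod 30) 11.43
```

View pics/s4.png

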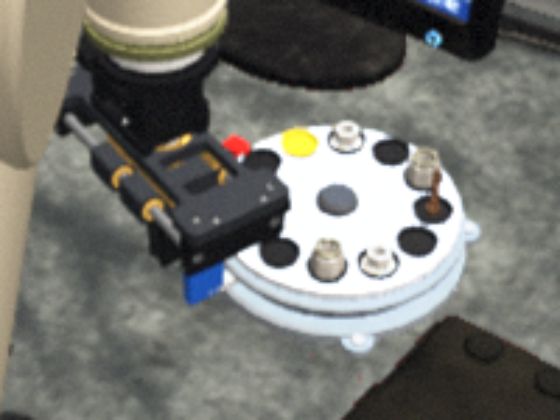

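After one click the yellow dish (300,142) stands one dish short of the one at the red pointer (237,148), and the lever is back. Now the second and last stroke, the same way.

>>> carry_out(
  moves=[
    [0, 0.1, 0, 0, 0, 0],
    [-0.015, 0.09, 0, 0, 0, -0.215],
    [-0.015, 0.09, 0, 0, 0, -0.215],
    [-0.015, 0.09, 0, 0, 0, -0.215],
    [-0.015, 0.09, 0, 0, 0, -0.215],
    [-0.015, 0.09, 0, 0, 0, -0.215],
    [-0.015, 0.09, 0, 0, 0, -0.215],
    [-0.015, 0.09, 0, 0, 0, -0.215],
    [-0.015, 0.09, 0, 0, 0, -0.215],
    [-0.015, 0.09, 0, 0, 0, -0.215],
    [-0.015, 0.09, 0, 0, 0, -0.215],
    [-0.015, 0.09, 0, 0, 0, -0.215],
    [-0.015, 0.09, 0, 0, 0, -0.215],
    [-0.015, 0.09, 0, 0, 0, -0.215],
    [-0.015, 0.09, 0, 0, 0, -0.215],
    [-0.015, 0.09, 0, 0, 0, -0.215],
    [-0.015, 0.09, 0, 0, 0, -0.215],
    [-0.015, 0.09, 0, 0, 0, -0.215],
    [0, 0, 0, 0, 0, 0],
  ],
)

```text
time: 16.58
ee_pos: [0.5129, 0.3392, 0.05]
eef_rot: [0.981, 0.192, -0.0, 0.0]
ft_force: [-4.1, 2.4, -0.6]
width: 0.0005
grip_force: 1.7
```

>>> carry_out(
  moves=[
    [-0.015, 0.09, 0, 0, 0, -0.215],
    [-0.015, 0.09, 0, 0, 0, -0.215],
    [0, 0, 0, 0, 0, 0],
  ],
)

```text
time: 16.95
ee_pos: [0.5152, 0.3318, 0.0501]
eef_rot: [0.975, 0.221, 0.0, 0.0]
ft_force: [-2.1, 1.7, 0.8]
width: 0.0005
grip_force: 1.3
```

```bash
python3 -c "
from h import *
yel_pad();plat()"
```

```text
pad 649 ang -160.7 r 0.1001 [0.541 0.326 0.046]
tcp ang -167.29  r 0.1228 17.0 [-2.6  1.4  0.5]
dish phase deg (mod 30) -4.66
```

Same state as just before the first click, so one more step.

>>> carry_out(
  moves=[
    [-0.015, 0.09, 0, 0, 0, -0.215],
    [0, 0, 0, 0, 0, 0],
  ],
)

```text
time: 17.3
ee_pos: [0.5162, 0.3284, 0.0501]
eef_rot: [0.972, 0.236, -0.0, 0.0]
ft_force: [-2.9, 2.3, 0.7]
width: 0.0005
grip_force: 1.3
```

```bash
python3 -c "
from h import *
yel_pad();plat()"
```

```text
pad 642 ang -159.1 r 0.1001 [0.542 0.323 0.046]
tcp ang -165.64  r 0.1227 17.35 [-3.9  1.2  0.3]
dish phase deg (mod 30) 2.5
```

>>> carry_out(
  moves=[
    [0, 0, 0, 0, 0, 0],
    [0, 0, 0, 0, 0, 0],
  ],
)

```text
time: 17.65
ee_pos: [0.516, 0.3289, 0.0501]
eef_rot: [0.972, 0.235, 0.0, 0.0]
ft_force: [-2.4, 1.6, -0.3]
width: 0.0005
grip_force: 1.3
```

```bash
python3 -c "
from h import *
yel_pad('w5');plat()"
```

```text
pad 643 ang -159.4 r 0.1 [0.541 0.324 0.046]
tcp ang -165.81  r 0.1228 17.7 [-3.   1.5  0. ]
dish phase deg (mod 30) 10.84
```

Clicked, with the phase back at a notch value. Letting the lever back and backing clear.

>>> carry_out(
  moves=[
    [0.015, -0.09, 0, 0, 0, 0.215],
    [0.015, -0.09, 0, 0, 0, 0.215],
    [0.015, -0.09, 0, 0, 0, 0.215],
    [0.015, -0.09, 0, 0, 0, 0.215],
    [0.015, -0.09, 0, 0, 0, 0.215],
    [0.015, -0.09, 0, 0, 0, 0.215],
    [0.015, -0.09, 0, 0, 0, 0.215],
    [0.015, -0.09, 0, 0, 0, 0.215],
    [0.015, -0.09, 0, 0, 0, 0.215],
    [0.015, -0.09, 0, 0, 0, 0.215],
    [0.015, -0.09, 0, 0, 0, 0.215],
    [0.015, -0.09, 0, 0, 0, 0.215],
    [0.015, -0.09, 0, 0, 0, 0.215],
    [0.015, -0.09, 0, 0, 0, 0.215],
    [0.015, -0.09, 0, 0, 0, 0.215],
    [0.015, -0.09, 0, 0, 0, 0.215],
    [0.015, -0.09, 0, 0, 0, 0.215],
    [0.015, -0.09, 0, 0, 0, 0.215],
    [0.015, -0.09, 0, 0, 0, 0.215],
    [0.015, -0.09, 0, 0, 0, 0.215],
  ],
)

```text
time: 20.25
ee_pos: [0.5141, 0.4007, 0.0499]
eef_rot: [0.998, -0.064, -0.0, 0.0]
ft_force: [0.2, 0.7, -0.2]
width: 0.0004
grip_force: 0.0
```

>>> carry_out(
  moves=[
    [0, -0.3, 0, 0, 0, 0],
    [0, -0.3, 0, 0, 0, 0],
    [0, 0, -0.6, 0, 0, 0],
    [0, 0, -0.6, 0, 0, 0],
    [0, 0, -0.6, 0, 0, 0],
    [0, 0, -0.6, 0, 0, 0],
    [0, 0, 0, 0, 0, 0],
    [0, 0, 0, 0, 0, 0],
    [0, 0, 0, 0, 0, 0],
  ],
)

```text
time: 21.38
ee_pos: [0.5167, 0.4243, 0.1448]
eef_rot: [0.998, -0.062, -0.001, 0.001]
ft_force: [-0.5, -0.1, -0.0]
width: 0.0005
grip_force: 0.0
```

```bash
python3 -c "
from h import *
yel_pad('w6');plat()"
```

```text
yel 1519 ang 98.3 r 0.0679 [0.625 0.426 0.047]
pad 889 ang 171.3 r 0.1107 [0.526 0.376 0.053]
tcp ang 151.07  r 0.1351 21.425 [ 0.5 -0.4  0.4]
dish phase deg (mod 30) 11.97
```

View pics/w6.png

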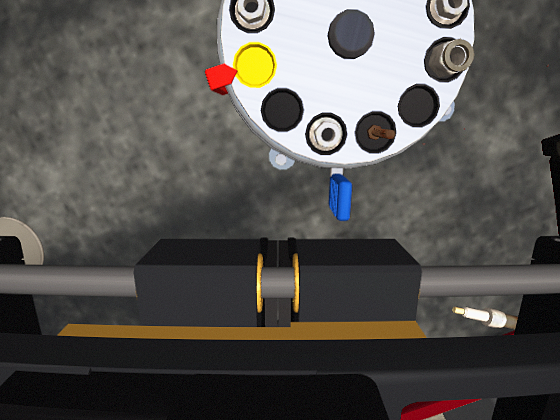

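The yellow dish (255,66) stands at the red pointer tip (236,72), and the lever (340,197) is back and free. Handing in.

```bash
python3 -c "
from h import *
print(r.close_job())"
```

```text
the job is handed in; nothing more can be done
None
```

The yellow dish stands at the red pointer after two counted clicks, with the lever back, the arm clear of the carousel and the job handed in; the hand-in returned no verdict.

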